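# Load the top plate onto the shaker and set its selector

## Robot

A 6-joint arm with a two-finger parallel gripper is mounted at the origin on the work surface; the furniture and walls round the work are solid. World frame = base frame: x ahead of the robot, y to its left, z up, the work surface at z = 0. Lengths are in m, angles in rad, forces in N, time in s.
With the tool pointing down it reaches from about 0.225 to 0.875 m from the base axis. Payload 3.4 kg.
Tool frame: the origin (TCP) lies midway between the tips of the shut fingers; the grasp point (between the pads) lies 19 mm behind it (manip.grip_point_offset is the distance from the TCP to the grasp point, in m); z points along the fingers, y is the line along which they close (so a half turn about z gives the same grasp; the last joint's range is limited). The gripper opens to 85 mm and grips with 20 to 120 N. Pads are 22 mm wide; open, the fingers measure 114 mm over their backs; the gripper's body (76 mm by 85 mm) begins 54 mm behind the grasp point. The pads swing forward as they close: fully open they stand 13 mm farther back than shut.
Start: joints at [0.996, 0.276, 1.505, -0, 1.361, -0.121], TCP at [0.252, 0.517, 0.231] pointing down, gripper open.
Joint ranges: [-2.89, 2.89], [-0.75, 2.08], [0.22, 2.7], [-1.18, 4.32], [0.11, 2.71], [-2.7, 2.7]. Speed limits (rad/s): [2.57, 2.57, 3.14, 3.14, 3.14, 3.14].

## Interface

Orientations are given as a unit quaternion [w, x, y, z].
In Python, from rig import manip gives the robot as it stands.
- The arm moves only by the shell command python3 -m handwheel 'ROWS' [FORCE]. ROWS is JSON, a list of rows, each an object with "translation": the shift along the tool's x, y, z in m, a list of three; "angular": the turn, a rotation vector about the tool's x, y, z in degrees, a list of three; "hand": the closure, from 0 (fully open) to 1 (shut). A call has 1 to 10 rows; each row shifts and turns the commanded pose from where the row before left it, along the tool's axes as they then stand; what a row does not reach is not made up. A row lasts 1/12 s, in which the tool goes at most 41.7 mm and 7.16 degrees, less where a joint would pass 70% of its speed; a pose out of reach is approached as far as the arm can. A call with a gripper value outside its range is refused whole. The fingers move at their own pace and stop on an object; FORCE is the grip in N (left out, the last holds). Time passes only in rows, so rows that do not move let the fingers close. It gives the time, the measured TCP pose, the force, the opening and the grip force at its end, in the units of the state.
- manip.get_state(): the state, without advancing time (a new reading comes with each control period).
- manip.get_image(name): name is "side" or "top"; returns the picture (384x512x3 uint8, red, green, blue); there is no depth.
- manip.camera_info(name): a dict with "camera_matrix" (3x3 intrinsics, pixels), "eye" and "orientation" of the camera in the world. Camera axes: x right, y down, z forward; pixel columns grow to the right and rows downward; lengths in m; the calibration is good to about 2 mm. A picture is of the moment at which its call begins. camera_info takes no time and is no camera call.
- manip.sign_off(): hands the job in; it is judged then, once.
The state is a dict: "clock": time; "qpos": joint angles; "qd": joint speeds; "effort": joint torques, N m; "position": TCP position; "ee_rot": TCP orientation; "contact_force": force on the tool from outside, world axes, zero at the start; "moment": the same for the moment, N m; "width": finger opening in m; "gripper_force": force on a finger pad.
Only numpy, scipy, OpenCV 4.12 (cv2) and the standard library are available. Lean on these libraries where they do the work, as an engineer would, in place of code of your own. Each camera call takes 0.05 s, during which the arm holds its last target. There are 200 camera calls.

## Task

Slide the top plate of the stack sideways off the two below it, without lifting it, along the guides onto the shaker's deck until it is home against the stop fence, leaving the two lower plates where they are. Then turn the selector on the sloping panel anticlockwise all the way to its end stop, let it rest there a moment, and set it exactly three clicks clockwise from that stop. Do not disturb the marker and the tube carrier beside the shaker.

Things in the scene. Friction and masses are not known exactly. Their poses are not given: they have to be found in the camera images.
- station: the shaker, a fixed white and grey bench instrument, 200 (x) x 390 (y) x 189 mm high, at varying places and yaws. Origin on the bench under it; x to its back, y to its left, z up; its front faces roughly the robot. Left half (y > 0): magazine with the plate stack, and next to the console the deck. Right half (y = -190 to -10 mm): console with the selector
- magazine (a point): centre of the magazine's floor, at (0, 144, 16) mm in the station frame, axes as the station's. Two guides 8 mm thick (inner faces at station x = -52 and +52 mm, tops 47 mm over the bench) run along y past magazine and deck. The outer end, 43 to 48 mm to +y of this point, has only a lip, 24 mm over the bench, so the upper plates' outer faces are free
- deck_home (a point): where the centre of the plate's underside lies when it touches the stop fence: on the metal deck's top, 39 mm over the bench, at (0, 60.5, 39) mm in the station frame, axes as the station's. The deck spans station y = 20 to 102 mm; the fence, 52 mm high, crosses its inner end with its stopping face at y = 19.5 mm
- panel: the console's sloping face round the selector; origin where the selector's axis meets it, at (-45, -100, 63.5) mm in the station frame; x: up the slope, z: outward normal, leaning 35 degrees from vertical to the front. Behind it a tower (station x = 27 to 93 mm) with a visor jutting to x = -23 mm, 177 to 189 mm high, bars a gripper coming straight down: come along the normal
- plate_top: the top one of three alike loose aluminium plates, 100 (x) x 80 (y) x 12 mm, 200 g, 24 dark round wells on top. Origin: centre of its underside, 40 mm over the bench at the start (the deck is 1 mm lower); axes then as the station's. Push its outer long face (station +y side) towards station -y. 2 mm play at each guide
- plate_mid: the middle plate of the stack, same as the top plate, underside 28 mm above the bench
- plate_low: the lowest plate of the stack, same, underside 16 mm above the bench
- dial (a joint): selector angle, rad, growing clockwise seen facing the panel: 0 at the anticlockwise end stop; six click positions 24 degrees (0.419 rad) apart, the last (2.094) at the other stop; three clicks is 1.257. Starts at the first, second or third click. Takes about 0.08 N m; snaps to and stays at the nearest click when let go
- dial_grip (a point): on the selector's axis, 18 mm out of the panel. z: out of the panel; x: along the black grip bar to its pointer end (white line); y: across it. Bar 44 mm long (24 to the pointer, 20 behind the axis), 11 thick, 6 to 29 mm out of the panel, on a skirt 48 mm wide, 7 high. Pointer 36 degrees anticlockwise of straight upslope at the zero stop (larger dot)
- carrier: bystander: ivory tube carrier 32 x 188 x 78 mm standing loose behind the magazine and deck; origin: centre of its underside
- marker: bystander: black marker 116 mm long, 16 mm high, lying loose in front of the magazine and deck; origin: centre of its underside
Mind the look-alikes: they are no part of the job. What is shaped like the plate_top but green is not meant.

How it is judged:
By the outcome, as a careful person would: the job done as asked, in the order asked, and still so for the second after the job is handed in, with the robot touching nothing.
It also fails if it takes over 54 s, if anything falls off the work surface, if the arm or the gripper's body presses on something with over 40 N, if the wrist force passes 120 N, or if a joint passes its speed limit or range.

## Working session

There is one attempt and no reset: what is moved stays moved. The work goes in short steps, Python scripts to look and compute and a shell command to move; the robot and the scene stay as the last step left them, time stands still between calls to the robot, and variables do not carry over. Pictures are saved under pics/ and viewed, at most 10 in all, crops included, and the job is handed in when it is done.

```bash
mkdir -p pics; ls; python3 - <<'E'
from rig import manip
import cv2
for n in("side","top"):
    cv2.imwrite(f"pics/{n}0.png",cv2.resize(manip.get_image(n)[:,:,::-1],(800,600),interpolation=cv2.INTER_CUBIC))
    c=manip.camera_info(n);print(n,c)
print(manip.get_state())
E
```

```text
pics
side {'camera_matrix': array([[351.36295168,   0.        , 257.2887833 ],
       [  0.        , 351.36295168, 193.07309261],
       [  0.        ,   0.        ,   1.        ]]), 'eye': array([0.80955038, 0.7387362 , 0.46219975]), 'orientation': array([-0.084001  ,  0.16120532,  0.84196371, -0.50798994])}
top {'camera_matrix': array([[352.27431007,   0.        , 254.92312264],
       [  0.        , 352.27431007, 191.78991884],
       [  0.        ,   0.        ,   1.        ]]), 'eye': array([0.35781709, 0.03933094, 0.90315923]), 'orientation': array([ 0.07340749, -0.70249796,  0.70499726, -0.06392826])}
{'clock': 0.1, 'qpos': array([ 9.95982376e-01,  2.76562253e-01,  1.50599610e+00,  1.66765910e-05,
        1.36072973e+00, -1.20995898e-01]), 'qd': array([ 0.00065001, -0.00261709, -0.00310667,  0.00051611,  0.00067057,
       -0.00071712]), 'effort': array([ 2.39587698e-04, -4.17698765e+01, -2.46404672e+01, -5.67484476e-04,
        5.76539256e-03, -2.38444477e-05]), 'position': array([0.25181894, 0.51640051, 0.23051299]), 'ee_rot': array([-2.96674870e-04,  2.24968482e-01,  9.74365672e-01, -7.94145640e-04]), 'contact_force': array([-0.99755553, -0.20842299, -0.33583557]), 'moment': array([ 0.0172069 , -0.03345927,  0.02073722]), 'gripper_force': 0.0, 'width': 0.0853468239313718}
```

View pics/top0.png

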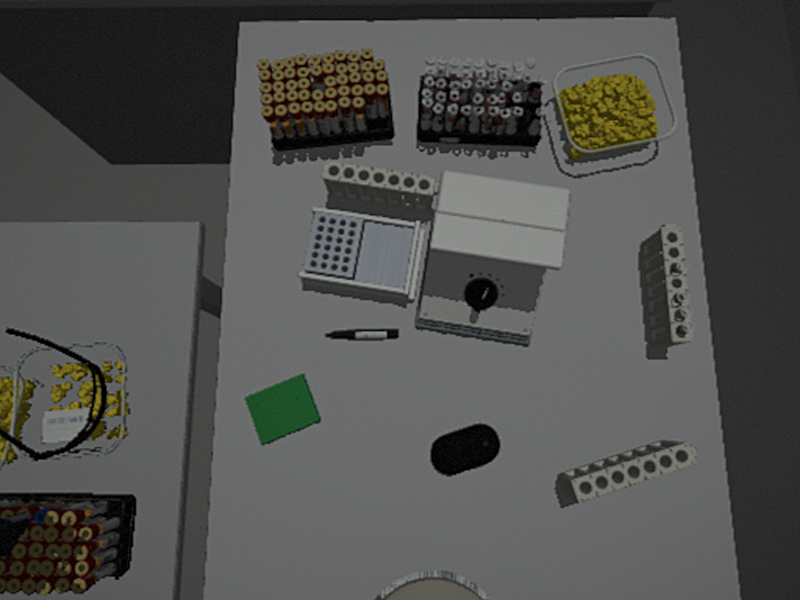

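View pics/side0.png

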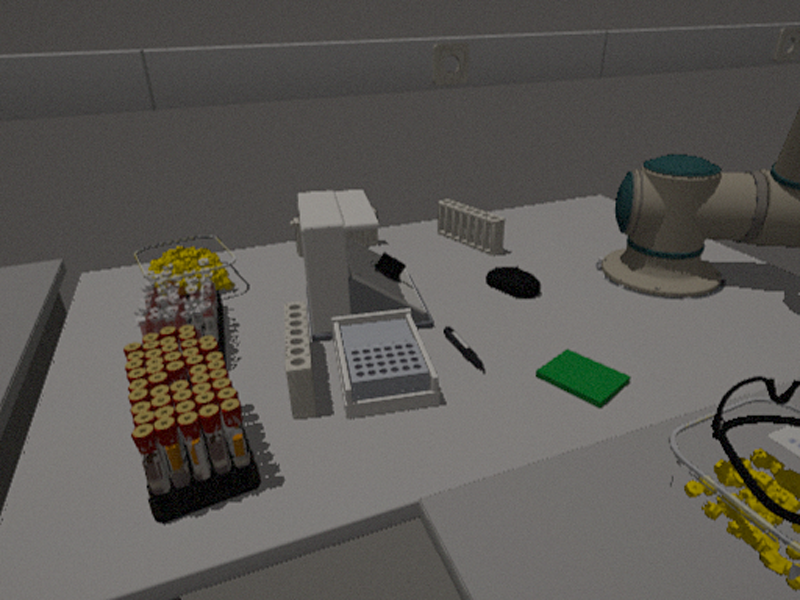

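The top view shows the silver 24-well plate in the station (332,246) and the green look-alike (283,408). I choose the silver one, because it sits in the magazine. The dial is at (482,294), the marker at (362,334) and the carrier at (380,183). Next, a close crop for measuring.

```bash
python3 - <<'E'
from rig import manip
import cv2
for n,(x,y,w,h) in {"top":(185,105,190,120),"side":(180,115,110,155)}.items():
    im=manip.get_image(n)[y:y+h,x:x+w,::-1]; k=min(800/w,600/h); k=4 if n=="top" else 3.8
    cv2.imwrite(f"pics/{n}1.png",cv2.convertScaleAbs(cv2.resize(im,None,fx=k,fy=k,interpolation=cv2.INTER_CUBIC),alpha=1.5))
E
```

```text
(no output)
```

View pics/top1.png

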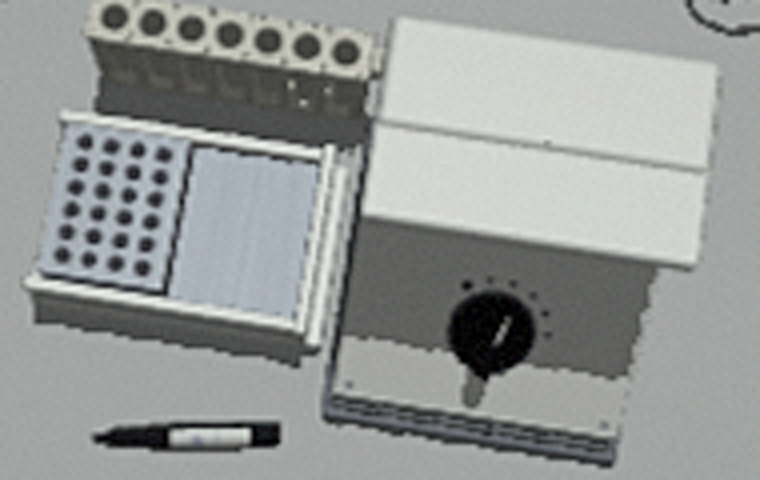

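View pics/side1.png

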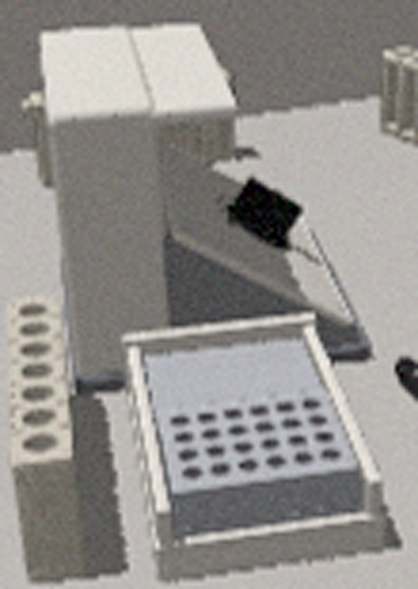

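The crops show the plate's top corners (top: (65,122), (190,143), (165,292), (40,275)), the tower's top corners and the dial, with its white line pointing about 1 o'clock. Next I fit the station pose.

```bash
cat > h.py <<'E'
import numpy as np
from scipy.spatial.transform import Rotation as R
from scipy.optimize import least_squares
from rig import manip
def q2r(q): return R.from_quat([q[1],q[2],q[3],q[0]])
def proj(n,P):
    c=manip.camera_info(n); p=q2r(c["orientation"]).inv().apply(np.atleast_2d(P)-c["eye"])@c["camera_matrix"].T
    return p[:,:2]/p[:,2:]
def st(p,S): return R.from_euler("z",p[2]).apply(np.atleast_2d(S)/1000)+[p[0],p[1],0]
def uncrop(u,k,o): return (np.array(u,float)+.5)/k-.5+o
E
cat > fit.py <<'E'
from h import *
T={(50,184,52):(65,122),(50,104,52):(190,143),(-50,104,52):(165,292),(-50,184,52):(40,275),
(93,-10,189):(396,17),(93,-190,189):(718,65),(-23,-10,189):(364,210),(-23,-190,189):(695,262),(-100,-10,0):(322,418),(-100,-190,0):(612,466)}
S={(50,184,52):(172,492),(-50,184,52):(362,470),(93,-190,189):(43,33),(-23,-190,189):(205,25),(93,-10,189):(52,120),(-23,-10,189):(235,108)}
D=[("top",np.array(list(T),float),uncrop(list(T.values()),4,[185,105])),("side",np.array(list(S),float),uncrop(list(S.values()),3.8,[180,115]))]
f=lambda p:np.concatenate([(proj(n,st(p,a))-u).ravel() for n,a,u in D])
r=least_squares(f,[.6,.05,-.12],loss="soft_l1")
print(r.x,np.degrees(r.x[2]));print(f(r.x).reshape(-1,2).round(1))
E
python3 fit.py
```

```text
[ 0.59391306  0.014235   -0.17147831] -9.824983314329273
[[ 0.4 -0.4]
 [ 0.  -0.8]
 [-1.  -0.2]
 [-1.2 -1.1]
 [-1.1 -1.2]
 [ 1.5 -0.4]
 [-1.5  1.5]
 [ 1.2  2.2]
 [ 1.4 -1.4]
 [-1.9 -1.9]
 [ 1.  -0.9]
 [ 0.5 -1.7]
 [-0.2 -0.4]
 [ 0.  -1.6]
 [-0.3 -0.5]
 [ 2.6 -1.8]]
```

```bash
cat >> h.py <<'E'
P=np.array([.59391,.01424,-.17148])
def delta(Rt,pos):
    "turn first (tool axes), then shift in new tool axes"
    s=manip.get_state(); R0=q2r(s["ee_rot"])
    w=np.degrees((R0.inv()*Rt).as_rotvec()); t=Rt.inv().apply(pos-s["position"])
    print("clock",s["clock"],"turn",w.round(2),"shift mm",(t*1000).round(1), "F",s["contact_force"].round(1))
def cols(x,y,z): return R.from_matrix(np.array([x,y,z]).T)
Y=R.from_euler("z",P[2])
Rpush=Y*cols([0,1,0],[1,0,0],[0,0,-1])
E
python3 -c "
from h import *
delta(Rpush,st(P,[0,225,150])[0])"
```

```text
clock 0.2 turn [-6.000e-02  4.000e-02  7.382e+01] shift mm [-211.6  422.7   80.7] F [ 0.5 -0.7  0.3]
```

```bash
python3 -m handwheel '[{"translation":[0,0,0],"angular":[0,0,6.7],"hand":1},{"translation":[0,0,0],"angular":[0,0,6.7],"hand":1},{"translation":[0,0,0],"angular":[0,0,6.7],"hand":1},{"translation":[0,0,0],"angular":[0,0,6.7],"hand":1},{"translation":[0,0,0],"angular":[0,0,6.7],"hand":1},{"translation":[0,0,0],"angular":[0,0,6.7],"hand":1},{"translation":[0,0,0],"angular":[0,0,6.7],"hand":1},{"translation":[0,0,0],"angular":[0,0,6.7],"hand":1},{"translation":[0,0,0],"angular":[0,0,6.7],"hand":1},{"translation":[0,0,0],"angular":[0,0,6.7],"hand":1}]' 60
python3 -m handwheel '[{"translation":[0,0,0],"angular":[0,0,6.8],"hand":1},{"translation":[-0.015,0.03,0],"angular":[0,0,0],"hand":1},{"translation":[-0.015,0.03,0],"angular":[0,0,0],"hand":1},{"translation":[-0.015,0.03,0],"angular":[0,0,0],"hand":1},{"translation":[-0.015,0.03,0],"angular":[0,0,0],"hand":1},{"translation":[-0.015,0.03,0],"angular":[0,0,0],"hand":1},{"translation":[-0.015,0.03,0],"angular":[0,0,0],"hand":1},{"translation":[-0.015,0.03,0],"angular":[0,0,0],"hand":1},{"translation":[-0.015,0.03,0],"angular":[0,0,0],"hand":1},{"translation":[-0.015,0.03,0],"angular":[0,0,0],"hand":1}]'
python3 -c "
from h import *
delta(Rpush,st(P,[0,225,150])[0])"
```

```text
clock: 1.03
position: [0.252, 0.5167, 0.2311]
ee_rot: [0.0, 0.727, 0.686, -0.0]
contact_force: [0.3, 0.0, -0.1]
width: 0.0001
gripper_force: 0.0
clock: 1.87
position: [0.4962, 0.3366, 0.2312]
ee_rot: [-0.0, 0.765, 0.644, -0.0]
contact_force: [-0.7, 0.2, 0.3]
width: 0.0002
gripper_force: 0.0
clock 1.8667 turn [-0.02  0.    0.02] shift mm [-76.  151.3  81.2] F [-0.7  0.2  0.3]
```

```bash
python3 -m handwheel '[{"translation":[-0.0127,0.025,0.013],"angular":[0,0,0],"hand":1},{"translation":[-0.0127,0.025,0.013],"angular":[0,0,0],"hand":1},{"translation":[-0.0127,0.025,0.013],"angular":[0,0,0],"hand":1},{"translation":[-0.0127,0.025,0.013],"angular":[0,0,0],"hand":1},{"translation":[-0.0127,0.025,0.013],"angular":[0,0,0],"hand":1},{"translation":[-0.0127,0.025,0.013],"angular":[0,0,0],"hand":1},{"translation":[0,0,0.03],"angular":[0,0,0],"hand":1},{"translation":[0,0,0.03],"angular":[0,0,0],"hand":1},{"translation":[0,0,0.02],"angular":[0,0,0],"hand":1},{"translation":[0,0,0],"angular":[0,0,0],"hand":1}]'
python3 - <<'E'
from h import *
import cv2
delta(Rpush,st(P,[0,225,43.5])[0])
a=manip.get_image("side")[155:255,200:300,::-1];b=manip.get_image("top")[105:205,185:285,::-1]
cv2.imwrite("pics/c2.png",cv2.convertScaleAbs(cv2.resize(np.hstack([b,a]),None,fx=4,fy=4,interpolation=cv2.INTER_CUBIC),alpha=1.5))
E
```

```text
clock: 2.7
position: [0.6264, 0.2358, 0.0677]
ee_rot: [-0.002, 0.765, 0.644, -0.005]
contact_force: [-0.5, -0.4, -0.2]
width: -0.0001
gripper_force: 0.0
clock 2.7 turn [-0.57  0.25 -0.01] shift mm [ 1.1  5.8 24.2] F [-0.5 -0.4 -0.2]
```

View pics/c2.png

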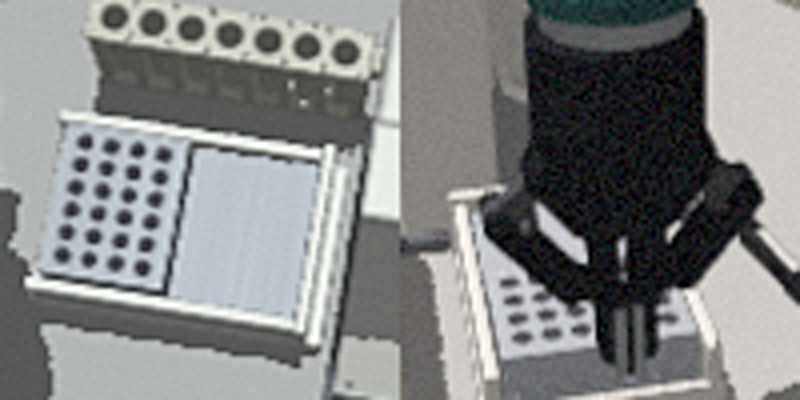

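```bash
python3 -m handwheel '[{"translation":[0,0.0025,0],"angular":[0,0,0],"hand":1},{"translation":[0,0,0],"angular":[0,0,0],"hand":1},{"translation":[0,0,0],"angular":[0,0,0],"hand":1}]'
python3 -c "
from h import *
delta(Rpush,st(P,[0,225,43.5])[0]);print(manip.get_state()['qpos'])"
```

```text
clock: 3.05
position: [0.6338, 0.2373, 0.0754]
ee_rot: [0.001, 0.765, 0.644, 0.002]
contact_force: [-0.1, 0.1, -0.5]
width: -0.0003
gripper_force: 0.0
clock 3.05 turn [ 0.2  -0.09  0.04] shift mm [-1.6 -1.2 31.9] F [-0.1  0.1 -0.5]
[2.55501178e-01 5.33104670e-01 1.49249807e+00 2.30355436e-05
 1.11212448e+00 4.26309182e-01]
```

```bash
python3 -m handwheel '[{"translation":[0,0,0.007],"angular":[0,0,0],"hand":1},{"translation":[0,0,0.007],"angular":[0,0,0],"hand":1},{"translation":[0,0,0.006],"angular":[0,0,0],"hand":1},{"translation":[0,0,0.004],"angular":[0,0,0],"hand":1},{"translation":[0,0,0.002],"angular":[0,0,0],"hand":1},{"translation":[0,0,0],"angular":[0,0,0],"hand":1},{"translation":[0,0,0],"angular":[0,0,0],"hand":1},{"translation":[0,0,0],"angular":[0,0,0],"hand":1}]'
python3 -c "
from h import *
delta(Rpush,st(P,[0,225,43.5])[0])"
```

```text
clock: 3.72
position: [0.6327, 0.2369, 0.0475]
ee_rot: [0.0, 0.765, 0.644, 0.0]
contact_force: [0.1, 0.1, 0.5]
width: -0.0001
gripper_force: 0.0
clock 3.7167 turn [ 0.02 -0.01  0.02] shift mm [-1.  -0.3  4. ] F [0.1 0.1 0.5]
```

```bash
python3 -m handwheel '[{"translation":[-0.003,0,0.0012],"angular":[0,0,0],"hand":1},{"translation":[-0.006,0,0.001],"angular":[0,0,0],"hand":1},{"translation":[-0.006,0,0.001],"angular":[0,0,0],"hand":1},{"translation":[-0.005,0,0],"angular":[0,0,0],"hand":1},{"translation":[-0.003,0,0],"angular":[0,0,0],"hand":1},{"translation":[-0.002,0,0],"angular":[0,0,0],"hand":1},{"translation":[-0.002,0,0],"angular":[0,0,0],"hand":1},{"translation":[-0.002,0,0],"angular":[0,0,0],"hand":1},{"translation":[-0.002,0,0],"angular":[0,0,0],"hand":1},{"translation":[-0.002,0,0],"angular":[0,0,0],"hand":1}]'
python3 -c "
from h import *
delta(Rpush,st(P,[0,111.5,43.5])[0])"
```

```text
clock: 4.55
position: [0.627, 0.2046, 0.0442]
ee_rot: [-0.0, 0.765, 0.644, 0.0]
contact_force: [0.0, 1.0, -0.2]
width: 0.0003
gripper_force: 0.6
clock 4.55 turn [ 0.02 -0.05  0.02] shift mm [-81.7  -0.1   0.7] F [ 0.   1.  -0.2]
```

```bash
python3 -m handwheel '[{"translation":[-0.003,0,0],"angular":[0,0,0],"hand":1},{"translation":[-0.004,0,0],"angular":[0,0,0],"hand":1},{"translation":[-0.004,0,0],"angular":[0,0,0],"hand":1},{"translation":[-0.004,0,0],"angular":[0,0,0],"hand":1},{"translation":[-0.004,0,0],"angular":[0,0,0],"hand":1},{"translation":[-0.004,0,0],"angular":[0,0,0],"hand":1},{"translation":[-0.004,0,0],"angular":[0,0,0],"hand":1},{"translation":[-0.004,0,0],"angular":[0,0,0],"hand":1},{"translation":[-0.003,0,0],"angular":[0,0,0],"hand":1},{"translation":[-0.002,0,0],"angular":[0,0,0],"hand":1}]'
python3 -c "
from h import *
delta(Rpush,st(P,[0,111.5,43.5])[0])"
```

```text
clock: 5.38
position: [0.6207, 0.1684, 0.0442]
ee_rot: [0.0, 0.765, 0.644, 0.0]
contact_force: [1.0, 1.6, 0.8]
width: 0.0001
gripper_force: 0.8
clock 5.3833 turn [ 0.01 -0.01  0.01] shift mm [-44.9  -0.1   0.7] F [1.  1.6 0.8]
```

```bash
python3 -m handwheel '[{"translation":[-0.003,0,0],"angular":[0,0,0],"hand":1},{"translation":[-0.004,0,0],"angular":[0,0,0],"hand":1},{"translation":[-0.004,0,0],"angular":[0,0,0],"hand":1},{"translation":[-0.004,0,0],"angular":[0,0,0],"hand":1},{"translation":[-0.004,0,0],"angular":[0,0,0],"hand":1},{"translation":[-0.004,0,0],"angular":[0,0,0],"hand":1},{"translation":[-0.004,0,0],"angular":[0,0,0],"hand":1},{"translation":[-0.004,0,0],"angular":[0,0,0],"hand":1},{"translation":[-0.004,0,0],"angular":[0,0,0],"hand":1},{"translation":[-0.002,0,0],"angular":[0,0,0],"hand":1}]'
python3 -c "
from h import *
delta(Rpush,st(P,[0,111.5,43.5])[0])"
python3 -m handwheel '[{"translation":[-0.002,0,0],"angular":[0,0,0],"hand":1},{"translation":[-0.001,0,0],"angular":[0,0,0],"hand":1},{"translation":[-0.001,0,0],"angular":[0,0,0],"hand":1},{"translation":[0,0,0],"angular":[0,0,0],"hand":1}]'
```

```text
clock: 6.22
position: [0.614, 0.1315, 0.0439]
ee_rot: [-0.0, 0.765, 0.644, -0.0]
contact_force: [1.3, 0.9, 0.2]
width: 0.0001
gripper_force: 0.5
clock 6.2167 turn [-0.04  0.03  0.01] shift mm [-7.5  0.2  0.4] F [1.3 0.9 0.2]
clock: 6.55
position: [0.6136, 0.1281, 0.044]
ee_rot: [0.0, 0.765, 0.644, -0.0]
contact_force: [0.1, -0.5, 0.8]
width: -0.0002
gripper_force: 0.0
```

```bash
python3 -m handwheel '[{"translation":[-0.001,0,0],"angular":[0,0,0],"hand":1},{"translation":[-0.001,0,0],"angular":[0,0,0],"hand":1},{"translation":[-0.001,0,0],"angular":[0,0,0],"hand":1},{"translation":[0,0,0],"angular":[0,0,0],"hand":1}]'
python3 -m handwheel '[{"translation":[-0.001,0,0],"angular":[0,0,0],"hand":1},{"translation":[-0.001,0,0],"angular":[0,0,0],"hand":1},{"translation":[0,0,0],"angular":[0,0,0],"hand":1}]'
python3 - <<'E'
from h import *
import cv2
delta(Rpush,st(P,[0,111.5,43.5])[0])
b=manip.get_image("top")[105:205,185:315,::-1]
cv2.imwrite("pics/c3.png",cv2.convertScaleAbs(cv2.resize(b,None,fx=6,fy=6,interpolation=cv2.INTER_CUBIC),alpha=1.5))
E
```

```text
clock: 6.88
position: [0.6132, 0.1253, 0.0441]
ee_rot: [0.0, 0.765, 0.644, 0.0]
contact_force: [-0.0, 0.9, 0.0]
width: 0.0
gripper_force: 0.2
clock: 7.13
position: [0.6129, 0.1233, 0.0441]
ee_rot: [0.0, 0.765, 0.644, -0.0]
contact_force: [0.5, 1.0, -1.2]
width: -0.0003
gripper_force: 0.3
clock 7.1333 turn [0.   0.   0.02] shift mm [ 0.8 -0.1  0.6] F [ 0.5  1.  -1.2]
```

Still free-sliding force only; I'll continue in small steps until force rises at the fence.

```bash
python3 -m handwheel '[{"translation":[-0.001,0,0],"angular":[0,0,0],"hand":1},{"translation":[-0.001,0,0],"angular":[0,0,0],"hand":1},{"translation":[0,0,0],"angular":[0,0,0],"hand":1}]'
python3 -m handwheel '[{"translation":[-0.001,0,0],"angular":[0,0,0],"hand":1},{"translation":[0,0,0],"angular":[0,0,0],"hand":1}]'
```

```text
clock: 7.43
position: [0.6124, 0.1229, 0.0442]
ee_rot: [-0.001, 0.765, 0.644, 0.001]
contact_force: [-0.8, 5.4, -1.7]
width: -0.0004
gripper_force: 2.5
clock: 7.6
position: [0.6124, 0.1228, 0.0442]
ee_rot: [-0.002, 0.765, 0.644, 0.002]
contact_force: [-0.0, 7.8, -1.7]
width: -0.0002
gripper_force: 3.7
```

View pics/c3.png

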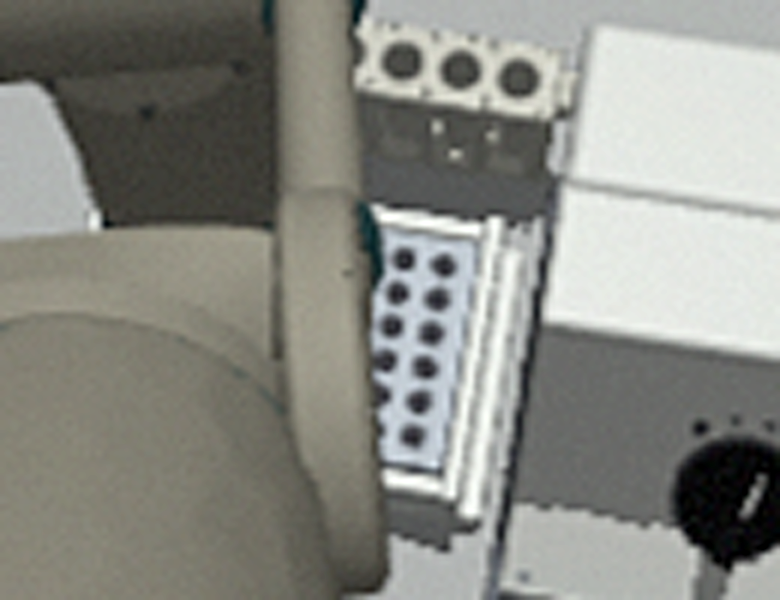

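```bash
python3 -m handwheel '[{"translation":[0.004,0,0],"angular":[0,0,0],"hand":1},{"translation":[0.008,0,0],"angular":[0,0,0],"hand":1},{"translation":[0.005,0,-0.01],"angular":[0,0,0],"hand":1},{"translation":[0,0,-0.02],"angular":[0,0,0],"hand":1},{"translation":[0,0,-0.02],"angular":[0,0,0],"hand":1},{"translation":[0,0,-0.025],"angular":[0,0,0],"hand":1},{"translation":[0,0,-0.025],"angular":[0,0,0],"hand":1},{"translation":[0,0,-0.025],"angular":[0,0,0],"hand":1},{"translation":[0,0,-0.025],"angular":[0,0,0],"hand":1},{"translation":[0,0,-0.02],"angular":[0,0,0],"hand":1}]'
cat >> h.py <<'E'
Rpan=Y*R.from_euler("y",-35,degrees=True)   # panel axes
O=st(P,[-45,-100,63.5])[0]
def pan(p): return O+Rpan.apply(np.array(p)/1000)
def Rgrip(deg,flip=False):
    "tool z into panel, tool x along/against the pointer at dial angle deg"
    a=np.radians(36-deg); x=np.array([np.cos(a),np.sin(a),0])*(-1 if flip else 1); z=np.array([0,0,-1.])
    return Rpan*cols(x,np.cross(z,x),z)
E
python3 - <<'E'
from h import *
for k in range(6):
    a=np.radians(36-24*k); d=np.array([np.cos(a),np.sin(a),0])
    u=proj("top",[pan(d*s+[0,0,29]) for s in (0,4,22)]); c=(u-[185,105]+.5)*6-.5
    print(k,c.round(0).tolist(), np.degrees(np.arctan2(*(c[2]-c[1])[::-1])).round(0))
print("obs",np.degrees(np.arctan2(475-518,765-742)))
for k in (0,1,2,3):
  for f in (0,1):
    print(k,f); delta(Rgrip(24*k,f),pan([0,0,100]))
print(manip.get_state()["qpos"].round(2))
E
```

```text
clock: 8.43
position: [0.6159, 0.1373, 0.2173]
ee_rot: [0.001, 0.765, 0.644, 0.001]
contact_force: [0.2, -0.5, -0.4]
width: 0.0001
gripper_force: 0.0
0 [[738.0, 528.0], [733.0, 519.0], [714.0, 481.0]] -117.0
1 [[738.0, 528.0], [738.0, 519.0], [737.0, 476.0]] -91.0
2 [[738.0, 528.0], [742.0, 519.0], [760.0, 480.0]] -65.0
3 [[738.0, 528.0], [745.0, 521.0], [780.0, 492.0]] -41.0
4 [[738.0, 528.0], [747.0, 525.0], [792.0, 510.0]] -18.0
5 [[738.0, 528.0], [748.0, 529.0], [794.0, 532.0]] 4.0
obs -61.85839876773828
0 0
clock 8.4333 turn [-32.18  16.37  52.31] shift mm [-2.339e+02  1.082e+02 -2.000e-01] F [ 0.2 -0.5 -0.4]
0 1
clock 8.4333 turn [ -19.36  -38.06 -121.33] shift mm [ 2.339e+02 -1.082e+02 -2.000e-01] F [ 0.2 -0.5 -0.4]
1 0
clock 8.4333 turn [-29.22  23.64  75.47] shift mm [-169.7  194.    -0.2] F [ 0.2 -0.5 -0.4]
1 1
clock 8.4333 turn [-24.98 -30.89 -98.44] shift mm [ 169.7 -194.    -0.2] F [ 0.2 -0.5 -0.4]
2 0
clock 8.4333 turn [-25.02  30.87  98.51] shift mm [-7.610e+01  2.462e+02 -2.000e-01] F [ 0.2 -0.5 -0.4]
2 1
clock 8.4333 turn [-29.19 -23.67 -75.39] shift mm [ 7.610e+01 -2.462e+02 -2.000e-01] F [ 0.2 -0.5 -0.4]
3 0
clock 8.4333 turn [-19.41  38.05 121.4 ] shift mm [ 3.060e+01  2.559e+02 -2.000e-01] F [ 0.2 -0.5 -0.4]
3 1
clock 8.4333 turn [-32.16 -16.41 -52.24] shift mm [-3.060e+01 -2.559e+02 -2.000e-01] F [ 0.2 -0.5 -0.4]
[ 0.11  0.37  1.4  -0.    1.37  0.28]
```

The dial reads click 2: the observed line angle is -62° against -65° predicted. I retreated with the plate left home. Now I orient the tool to the panel normal.

```bash
python3 -m handwheel '[{"translation":[0,0,0],"angular":[-2.085,-1.69,-5.385],"hand":1},{"translation":[0,0,0],"angular":[-2.085,-1.69,-5.385],"hand":1},{"translation":[0,0,0],"angular":[-2.085,-1.69,-5.385],"hand":1},{"translation":[0,0,0],"angular":[-2.085,-1.69,-5.385],"hand":1},{"translation":[0,0,0],"angular":[-2.085,-1.69,-5.385],"hand":1},{"translation":[0,0,0],"angular":[-2.085,-1.69,-5.385],"hand":1},{"translation":[0,0,0],"angular":[-2.085,-1.69,-5.385],"hand":1},{"translation":[0,0,0],"angular":[-2.085,-1.69,-5.385],"hand":1},{"translation":[0,0,0],"angular":[-2.085,-1.69,-5.385],"hand":1},{"translation":[0,0,0],"angular":[-2.085,-1.69,-5.385],"hand":1}]'
python3 -m handwheel '[{"translation":[0,0,0],"angular":[-2.085,-1.69,-5.385],"hand":1},{"translation":[0,0,0],"angular":[-2.085,-1.69,-5.385],"hand":1},{"translation":[0,0,0],"angular":[-2.085,-1.69,-5.385],"hand":1},{"translation":[0,0,0],"angular":[-2.085,-1.69,-5.385],"hand":1},{"translation":[0,0,0],"angular":[0,0,0],"hand":1},{"translation":[0,0,0],"angular":[0,0,0],"hand":1}]'
python3 - <<'E'
from h import *
G=Rgrip(48,1)
delta(G,st(P,[-115,100,200])[0]);delta(G,pan([0,0,100]));print(manip.get_state()["qpos"].round(2))
print((G.inv().apply(pan([0,0,100])-st(P,[-115,100,200])[0])*1000).round(1))
E
```

```text
clock: 9.27
position: [0.6154, 0.1377, 0.2153]
ee_rot: [0.225, 0.37, 0.901, 0.004]
contact_force: [0.1, -0.7, -0.3]
width: 0.0002
gripper_force: 0.0
clock: 9.77
position: [0.6149, 0.137, 0.2147]
ee_rot: [0.299, 0.182, 0.937, 0.006]
contact_force: [0.9, 0.2, -0.2]
width: 0.0003
gripper_force: 0.0
clock 9.7667 turn [-0.1  -0.18 -0.15] shift mm [ 95.  -45.3 -53.7] F [ 0.9  0.2 -0.2]
clock 9.7667 turn [-0.1  -0.18 -0.15] shift mm [  74.  -245.3   -1.8] F [ 0.9  0.2 -0.2]
[ 0.24  0.15  1.9  -0.44  0.58 -0.64]
[ -21.1 -200.    52. ]
```

```bash
python3 -m handwheel '[{"translation":[0.024,-0.011,-0.013],"angular":[0,0,0],"hand":1},{"translation":[0.024,-0.011,-0.013],"angular":[0,0,0],"hand":1},{"translation":[0.024,-0.011,-0.013],"angular":[0,0,0],"hand":1},{"translation":[0.023,-0.012,-0.014],"angular":[0,0,0],"hand":1},{"translation":[-0.002,-0.025,0.006],"angular":[0,0,0],"hand":1},{"translation":[-0.002,-0.025,0.006],"angular":[0,0,0],"hand":1},{"translation":[-0.003,-0.025,0.006],"angular":[0,0,0],"hand":1},{"translation":[-0.003,-0.025,0.006],"angular":[0,0,0],"hand":1},{"translation":[-0.003,-0.025,0.007],"angular":[0,0,0],"hand":1},{"translation":[-0.003,-0.025,0.007],"angular":[0,0,0],"hand":1}]'
python3 -m handwheel '[{"translation":[-0.002,-0.025,0.006],"angular":[0,0,0],"hand":0.5},{"translation":[-0.002,-0.025,0.006],"angular":[0,0,0],"hand":0.5},{"translation":[0,0,0],"angular":[0,0,0],"hand":0.5},{"translation":[0,0,0],"angular":[0,0,0],"hand":0.5}]'
python3 - <<'E'
from h import *
import cv2
delta(Rgrip(48,1),pan([0,0,50]));print(manip.get_state()["qpos"].round(2))
a=manip.get_image("side")[115:215,180:300,::-1];b=manip.get_image("top")[110:210,200:320,::-1]
cv2.imwrite("pics/c4.png",cv2.convertScaleAbs(cv2.resize(np.hstack([b,a]),None,fx=3.3,fy=3.3,interpolation=cv2.INTER_CUBIC),alpha=1.5))
E
```

```text
clock: 10.6
position: [0.4833, -0.0103, 0.1618]
ee_rot: [0.299, 0.181, 0.937, 0.006]
contact_force: [0.6, 0.2, 0.3]
width: 0.0002
gripper_force: 0.0
clock: 10.93
position: [0.4781, -0.0442, 0.1513]
ee_rot: [0.297, 0.182, 0.937, 0.007]
contact_force: [-0.4, -0.4, -0.2]
width: 0.0425
gripper_force: 0.0
clock 10.9333 turn [-0.01 -0.42 -0.23] shift mm [ -2.8 -22.6  55.8] F [-0.4 -0.4 -0.2]
[-0.29 -0.03  2.29  0.24  0.29 -1.69]
```

View pics/c4.png

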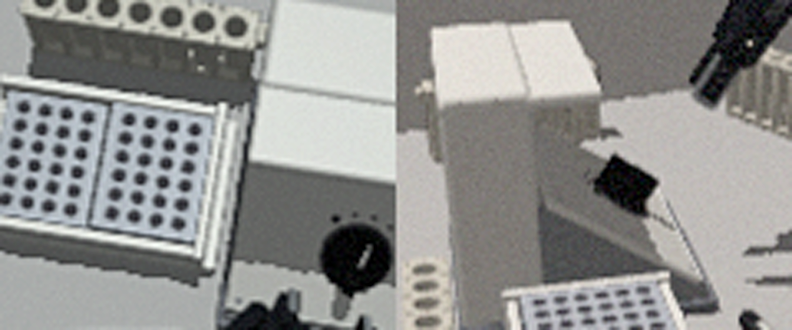

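The plate sits square against the fence, and the middle plate is still in the magazine. The gripper is short of the dial axis by 23 mm along tool y (slowed near the wrist singularity), so I correct that and then approach.

```bash
python3 -m handwheel '[{"translation":[0,-0.005,0],"angular":[0,0,0],"hand":0.5},{"translation":[0,-0.005,0],"angular":[0,0,0],"hand":0.5},{"translation":[0,-0.004,0],"angular":[0,0,0],"hand":0.5},{"translation":[0,-0.003,0],"angular":[0,0,0],"hand":0.5},{"translation":[0,0,0],"angular":[0,0,0],"hand":0.5},{"translation":[0,0,0],"angular":[0,0,0],"hand":0.5}]'
python3 - <<'E'
from h import *
delta(Rgrip(48,1),pan([0,0,50]));print(manip.get_state()["qpos"].round(2))
E
```

```text
clock: 11.53
position: [0.4719, -0.0582, 0.1491]
ee_rot: [0.297, 0.18, 0.938, 0.007]
contact_force: [-0.9, 0.5, 0.1]
width: 0.0426
gripper_force: 0.0
clock 11.5333 turn [ 0.1  -0.43  0.09] shift mm [-4.  -7.2 56.1] F [-0.9  0.5  0.1]
[-0.35 -0.04  2.31  0.37  0.3  -1.86]
```

```bash
python3 -m handwheel '[{"translation":[-0.001,-0.0015,0.005],"angular":[0,-0.1,0],"hand":0.5},{"translation":[-0.001,-0.0015,0.007],"angular":[0,-0.1,0],"hand":0.5},{"translation":[-0.001,-0.002,0.008],"angular":[0,-0.1,0],"hand":0.5},{"translation":[-0.001,-0.002,0.008],"angular":[0,-0.1,0],"hand":0.5},{"translation":[0,0,0.008],"angular":[0,0,0],"hand":0.5},{"translation":[0,0,0.008],"angular":[0,0,0],"hand":0.5},{"translation":[0,0,0.006],"angular":[0,0,0],"hand":0.5},{"translation":[0,0,0.004],"angular":[0,0,0],"hand":0.5},{"translation":[0,0,0],"angular":[0,0,0],"hand":0.5},{"translation":[0,0,0],"angular":[0,0,0],"hand":0.5}]'
python3 - <<'E'
from h import *
import cv2
delta(Rgrip(48,1),pan([0,0,10]));print(manip.get_state()["qpos"].round(2))
b=manip.get_image("top")[140:220,270:360,::-1];a=manip.get_image("side")[125:205,210:300,::-1]
cv2.imwrite("pics/c5.png",cv2.convertScaleAbs(cv2.resize(np.hstack([b,a]),None,fx=4.4,fy=4.4,interpolation=cv2.INTER_CUBIC),alpha=1.7))
E
```

```text
clock: 12.37
position: [0.5029, -0.0714, 0.1057]
ee_rot: [0.3, 0.18, 0.937, 0.006]
contact_force: [0.1, 0.7, 0.1]
width: 0.0424
gripper_force: 0.0
clock 12.3667 turn [ 0.09 -0.06  0.07] shift mm [-0.4  0.  41.8] F [0.1 0.7 0.1]
[-0.36  0.1   2.33  0.79  0.15 -2.3 ]
```

View pics/c5.png

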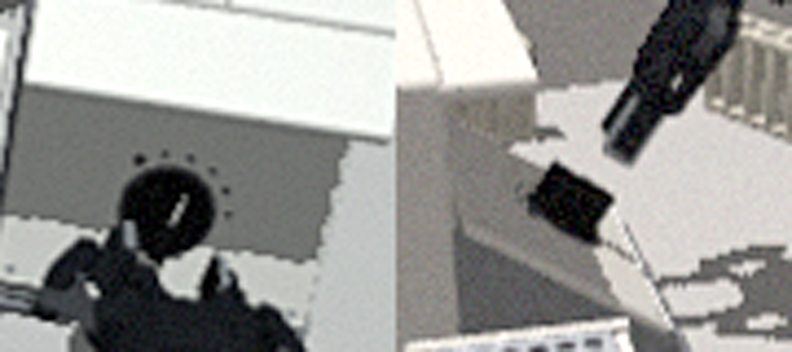

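The fingers straddle the bar correctly, but this hand orientation would run J6 past its range during the turn. I flip the hand 180° about the tool axis, which gives the same grasp, before going in.

```bash
python3 -m handwheel '[{"translation":[0,0,0],"angular":[0,0,6.5],"hand":0.5},{"translation":[0,0,0],"angular":[0,0,6.5],"hand":0.5},{"translation":[0,0,0],"angular":[0,0,6.5],"hand":0.5},{"translation":[0,0,0],"angular":[0,0,6.5],"hand":0.5},{"translation":[0,0,0],"angular":[0,0,6.5],"hand":0.5},{"translation":[0,0,0],"angular":[0,0,6.5],"hand":0.5},{"translation":[0,0,0],"angular":[0,0,6.5],"hand":0.5},{"translation":[0,0,0],"angular":[0,0,6.5],"hand":0.5},{"translation":[0,0,0],"angular":[0,0,6.5],"hand":0.5},{"translation":[0,0,0],"angular":[0,0,6.5],"hand":0.5}]'
python3 -m handwheel '[{"translation":[0,0,0],"angular":[0,0,6.5],"hand":0.5},{"translation":[0,0,0],"angular":[0,0,6.5],"hand":0.5},{"translation":[0,0,0],"angular":[0,0,6.5],"hand":0.5},{"translation":[0,0,0],"angular":[0,0,6.5],"hand":0.5},{"translation":[0,0,0],"angular":[0,0,6.5],"hand":0.5},{"translation":[0,0,0],"angular":[0,0,6.5],"hand":0.5},{"translation":[0,0,0],"angular":[0,0,6.5],"hand":0.5},{"translation":[0,0,0],"angular":[0,0,6.5],"hand":0.5},{"translation":[0,0,0],"angular":[0,0,6.5],"hand":0.5},{"translation":[0,0,0],"angular":[0,0,6.5],"hand":0.5}]'
python3 -m handwheel '[{"translation":[0,0,0],"angular":[0,0,6.5],"hand":0.5},{"translation":[0,0,0],"angular":[0,0,6.5],"hand":0.5},{"translation":[0,0,0],"angular":[0,0,6.5],"hand":0.5},{"translation":[0,0,0],"angular":[0,0,6.5],"hand":0.5},{"translation":[0,0,0],"angular":[0,0,6.5],"hand":0.5},{"translation":[0,0,0],"angular":[0,0,6.5],"hand":0.5},{"translation":[0,0,0],"angular":[0,0,6.5],"hand":0.5},{"translation":[0,0,0],"angular":[0,0,4.5],"hand":0.5},{"translation":[0,0,0],"angular":[0,0,0],"hand":0.5},{"translation":[0,0,0],"angular":[0,0,0],"hand":0.5}]'
python3 - <<'E'
from h import *
delta(Rgrip(48,0),pan([0,0,10]));print(manip.get_state()["qpos"].round(2))
E
```

```text
clock: 13.3
position: [0.5027, -0.072, 0.1063]
ee_rot: [0.25, 0.657, 0.691, 0.167]
contact_force: [1.0, -0.0, 0.6]
width: 0.0427
gripper_force: 0.0
clock: 14.13
position: [0.5027, -0.072, 0.1063]
ee_rot: [0.121, 0.925, 0.23, 0.276]
contact_force: [-0.5, 0.4, 0.4]
width: 0.0429
gripper_force: 0.0
clock: 14.97
position: [0.5027, -0.0721, 0.1061]
ee_rot: [-0.006, 0.937, -0.179, 0.301]
contact_force: [-0.1, -0.0, 0.5]
width: 0.0432
gripper_force: 0.0
clock 14.9667 turn [-0.05 -0.    0.16] shift mm [ 0.1 -0.7 42.2] F [-0.1 -0.   0.5]
[-0.36  0.1   2.33  0.79  0.15  0.84]
```

```bash
python3 -m handwheel '[{"translation":[0,0,0.002],"angular":[0,0,0],"hand":0.5},{"translation":[0,0,0.003],"angular":[0,0,0],"hand":0.5},{"translation":[0,0,0.003],"angular":[0,0,0],"hand":0.5},{"translation":[0,0,0.003],"angular":[0,0,0],"hand":0.5},{"translation":[0,0,0.003],"angular":[0,0,0],"hand":0.5},{"translation":[0,0,0.003],"angular":[0,0,0],"hand":0.5},{"translation":[0,0,0.003],"angular":[0,0,0],"hand":0.5},{"translation":[0,0,0],"angular":[0,0,0],"hand":0.5},{"translation":[0,0,0],"angular":[0,0,0],"hand":0.5}]'
python3 - <<'E'
from h import *
delta(Rgrip(48,0),pan([0,0,10]));print(manip.get_state()["qpos"].round(3))
E
```

```text
clock: 15.72
position: [0.5139, -0.0741, 0.0894]
ee_rot: [-0.006, 0.937, -0.18, 0.3]
contact_force: [-0.6, 0.1, -0.6]
width: 0.0425
gripper_force: 0.0
clock 15.7167 turn [-0.04  0.04  0.08] shift mm [ 0.4 -0.8 21.9] F [-0.6  0.1 -0.6]
[-0.351  0.151  2.338  1.122  0.115  0.512]
```

J5 is nearing its lower limit (0.115 against 0.11), so I tilt 5° more upright about tool y, in the plane of the bar, which should raise J5.

```bash
python3 -m handwheel '[{"translation":[0,0,0],"angular":[0,-1,0],"hand":0.5},{"translation":[0,0,0],"angular":[0,-1,0],"hand":0.5},{"translation":[0,0,0],"angular":[0,-1,0],"hand":0.5},{"translation":[0,0,0],"angular":[0,-1,0],"hand":0.5},{"translation":[0,0,0],"angular":[0,-1,0],"hand":0.5},{"translation":[0,0,0],"angular":[0,0,0],"hand":0.5}]'
cat >> h.py <<'E'
Rg5=Rgrip(48)*R.from_rotvec([0,-5,0],degrees=True)
E
python3 - <<'E'
from h import *
delta(Rg5,pan([0,0,10]));print(manip.get_state()["qpos"].round(3))
E
```

```text
clock: 16.22
position: [0.5151, -0.0745, 0.0904]
ee_rot: [-0.013, 0.948, -0.179, 0.262]
contact_force: [0.4, -1.0, 1.0]
width: 0.0424
gripper_force: 0.0
clock 16.2167 turn [-0.06 -0.26  0.14] shift mm [ 0.7 -0.7 22.1] F [ 0.4 -1.   1. ]
[-0.356  0.15   2.264  0.495  0.235  1.134]
```

```bash
python3 -m handwheel '[{"translation":[0.0005,-0.0007,0.003],"angular":[0,0,0],"hand":0.5},{"translation":[0,0,0.004],"angular":[0,0,0],"hand":0.5},{"translation":[0,0,0.004],"angular":[0,0,0],"hand":0.5},{"translation":[0,0,0.004],"angular":[0,0,0],"hand":0.5},{"translation":[0,0,0.004],"angular":[0,0,0],"hand":0.5},{"translation":[0,0,0.002],"angular":[0,0,0],"hand":0.5},{"translation":[0,0,0],"angular":[0,0,0],"hand":0.5},{"translation":[0,0,0],"angular":[0,0,0],"hand":0.5}]'
python3 - <<'E'
from h import *
delta(Rg5,pan([0,0,10]));print(manip.get_state()["qpos"].round(3))
E
python3 -m handwheel '[{"translation":[0,0,0],"angular":[0,0,0],"hand":0.7},{"translation":[0,0,0],"angular":[0,0,0],"hand":0.8},{"translation":[0,0,0],"angular":[0,0,0],"hand":0.85},{"translation":[0,0,0],"angular":[0,0,0],"hand":0.9},{"translation":[0,0,0],"angular":[0,0,0],"hand":1},{"translation":[0,0,0],"angular":[0,0,0],"hand":1},{"translation":[0,0,0],"angular":[0,0,0],"hand":1}]' 25
```

```text
clock: 16.88
position: [0.5249, -0.0747, 0.0711]
ee_rot: [-0.014, 0.948, -0.18, 0.26]
contact_force: [-0.5, -0.8, -1.0]
width: 0.0428
gripper_force: 0.0
clock 16.8833 turn [-0.08 -0.1   0.02] shift mm [2.1 0.2 0.5] F [-0.5 -0.8 -1. ]
[-0.347  0.201  2.271  0.619  0.185  1.016]
clock: 17.47
position: [0.525, -0.0752, 0.0718]
ee_rot: [-0.014, 0.948, -0.18, 0.261]
contact_force: [-3.6, -3.6, 3.5]
width: 0.0106
gripper_force: 27.0
```

Gripped: the opening is 10.6 mm on an 11 mm bar. Now I turn anticlockwise to the stop.

```bash
python3 -m handwheel '[{"translation":[0,0,0],"angular":[0,0,-3],"hand":1},{"translation":[0,0,0],"angular":[0,0,-5],"hand":1},{"translation":[0,0,0],"angular":[0,0,-5],"hand":1},{"translation":[0,0,0],"angular":[0,0,-5],"hand":1},{"translation":[0,0,0],"angular":[0,0,-5],"hand":1},{"translation":[0,0,0],"angular":[0,0,-5],"hand":1},{"translation":[0,0,0],"angular":[0,0,-5],"hand":1},{"translation":[0,0,0],"angular":[0,0,-5],"hand":1},{"translation":[0,0,0],"angular":[0,0,-4],"hand":1},{"translation":[0,0,0],"angular":[0,0,-2],"hand":1}]' 40
cat > s.py <<'E'
from h import *
s=manip.get_state(); R0=q2r(s["ee_rot"]); print("z turned",(Rg5.inv()*R0).as_rotvec(degrees=True).round(1),"F tool",R0.inv().apply(s["contact_force"]).round(1),"M tool",R0.inv().apply(s["moment"]).round(2),s["qpos"].round(2))
E
python3 s.py
python3 -m handwheel '[{"translation":[0,0,0],"angular":[0,0,-2],"hand":1},{"translation":[0,0,0],"angular":[0,0,-2],"hand":1},{"translation":[0,0,0],"angular":[0,0,0],"hand":1}]'
python3 s.py
```

```text
clock: 18.3
position: [0.525, -0.0769, 0.0721]
ee_rot: [0.088, 0.946, 0.189, 0.248]
contact_force: [-9.1, -8.1, 4.3]
width: 0.0098
gripper_force: 48.0
z turned [ -0.3   0.3 -44.2] F tool [-8.7  5.7 -7.7] M tool [-1.71 -2.05  0.07] [-0.35  0.2   2.27  0.62  0.18  0.25]
clock: 18.55
position: [0.5252, -0.0769, 0.0721]
ee_rot: [0.096, 0.939, 0.221, 0.244]
contact_force: [-7.7, -8.2, 3.9]
width: 0.0102
gripper_force: 49.3
z turned [ -0.3   0.3 -48.1] F tool [-8.2  5.5 -6.7] M tool [-1.45 -1.81  0.05] [-0.35  0.2   2.27  0.62  0.18  0.18]
```

```bash
python3 -m handwheel '[{"translation":[0,0,0],"angular":[0,0,-2],"hand":1},{"translation":[0,0,0],"angular":[0,0,-2],"hand":1},{"translation":[0,0,0],"angular":[0,0,0],"hand":1}]'
python3 s.py
python3 -m handwheel '[{"translation":[0,0,0],"angular":[0,0,-2],"hand":1},{"translation":[0,0,0],"angular":[0,0,0],"hand":1},{"translation":[0,0,0],"angular":[0,0,0],"hand":1}]'
python3 s.py
```

```text
clock: 18.8
position: [0.5252, -0.0769, 0.0721]
ee_rot: [0.104, 0.931, 0.252, 0.241]
contact_force: [-9.3, -8.1, 4.3]
width: 0.0098
gripper_force: 57.4
z turned [ -0.3   0.3 -51.8] F tool [-9.5  4.3 -7.8] M tool [-1.15 -1.94  0.92] [-0.35  0.2   2.27  0.62  0.18  0.11]
clock: 19.05
position: [0.5252, -0.0769, 0.0721]
ee_rot: [0.107, 0.927, 0.266, 0.24]
contact_force: [-8.0, -8.4, 4.1]
width: 0.0098
gripper_force: 66.0
z turned [ -0.3   0.3 -53.6] F tool [-9.   4.8 -6.9] M tool [-1.07 -1.92  1.27] [-0.35  0.2   2.27  0.62  0.18  0.08]
```

The moment jumped from 0.05 to 1.27 N m, so the dial is on the end stop. I ease off the overtravel and rest there.

```bash
python3 -m handwheel '[{"translation":[0,0,0],"angular":[0,0,1.5],"hand":1},{"translation":[0,0,0],"angular":[0,0,1.5],"hand":1},{"translation":[0,0,0],"angular":[0,0,0],"hand":1},{"translation":[0,0,0],"angular":[0,0,0],"hand":1},{"translation":[0,0,0],"angular":[0,0,0],"hand":1},{"translation":[0,0,0],"angular":[0,0,0],"hand":1},{"translation":[0,0,0],"angular":[0,0,0],"hand":1},{"translation":[0,0,0],"angular":[0,0,0],"hand":1},{"translation":[0,0,0],"angular":[0,0,0],"hand":1},{"translation":[0,0,0],"angular":[0,0,0],"hand":1}]'
python3 s.py
```

```text
clock: 19.88
position: [0.5252, -0.0769, 0.0721]
ee_rot: [0.102, 0.934, 0.244, 0.242]
contact_force: [-7.2, -8.3, 4.0]
width: 0.0099
gripper_force: 53.7
z turned [ -0.3   0.3 -50.8] F tool [-8.1  5.5 -6.5] M tool [-1.24 -1.89  0.71] [-0.35  0.2   2.27  0.62  0.18  0.13]
```

```bash
python3 -m handwheel '[{"translation":[0,0,0],"angular":[0,0,2],"hand":1},{"translation":[0,0,0],"angular":[0,0,5],"hand":1},{"translation":[0,0,0],"angular":[0,0,5],"hand":1},{"translation":[0,0,0],"angular":[0,0,5],"hand":1},{"translation":[0,0,0],"angular":[0,0,5],"hand":1},{"translation":[0,0,0],"angular":[0,0,5],"hand":1},{"translation":[0,0,0],"angular":[0,0,5],"hand":1},{"translation":[0,0,0],"angular":[0,0,5],"hand":1},{"translation":[0,0,0],"angular":[0,0,5],"hand":1},{"translation":[0,0,0],"angular":[0,0,5],"hand":1}]'
python3 s.py
python3 -m handwheel '[{"translation":[0,0,0],"angular":[0,0,5],"hand":1},{"translation":[0,0,0],"angular":[0,0,5],"hand":1},{"translation":[0,0,0],"angular":[0,0,5],"hand":1},{"translation":[0,0,0],"angular":[0,0,5],"hand":1},{"translation":[0,0,0],"angular":[0,0,4],"hand":1},{"translation":[0,0,0],"angular":[0,0,2],"hand":1},{"translation":[0,0,0],"angular":[0,0,0],"hand":1},{"translation":[0,0,0],"angular":[0,0,0],"hand":1}]'
python3 s.py
```

```text
clock: 20.72
position: [0.5252, -0.0752, 0.0718]
ee_rot: [-0.005, 0.954, -0.149, 0.262]
contact_force: [-3.6, -2.3, 2.9]
width: 0.0099
gripper_force: 44.6
z turned [ 0.   0.2 -3.8] F tool [-0.9  2.9 -4.1] M tool [-0.39 -0.16  0.03] [-0.35  0.2   2.27  0.62  0.18  0.95]
clock: 21.38
position: [0.5255, -0.0744, 0.0721]
ee_rot: [-0.064, 0.897, -0.357, 0.254]
contact_force: [-2.2, 1.4, 5.4]
width: 0.0098
gripper_force: 45.2
z turned [ 0.2  0.1 21.9] F tool [-0.  -1.3 -5.9] M tool [ 0.84 -0.25  0.  ] [-0.35  0.2   2.27  0.62  0.19  1.4 ]
```

```bash
python3 -m handwheel '[{"translation":[0,0,0],"angular":[0,0,0],"hand":0.7},{"translation":[0,0,0],"angular":[0,0,0],"hand":0.55},{"translation":[0,0,0],"angular":[0,0,0],"hand":0.55},{"translation":[0,0,0],"angular":[0,0,0],"hand":0.55},{"translation":[0,0,-0.004],"angular":[0,0,0],"hand":0.55},{"translation":[0,0,-0.006],"angular":[0,0,0],"hand":0.55},{"translation":[0,0,-0.008],"angular":[0,0,0],"hand":0.55},{"translation":[0,0,-0.01],"angular":[0,0,0],"hand":0.55},{"translation":[0,0,-0.01],"angular":[0,0,0],"hand":0.55},{"translation":[0,0,-0.01],"angular":[0,0,0],"hand":0.55}]'
python3 -m handwheel '[{"translation":[0,0,-0.01],"angular":[0,0,0],"hand":0.55},{"translation":[0,0,-0.01],"angular":[0,0,0],"hand":0.55},{"translation":[0,0,-0.01],"angular":[0,0,0],"hand":0.55},{"translation":[0,0,-0.01],"angular":[0,0,0],"hand":0.55},{"translation":[0,0,-0.008],"angular":[0,0,0],"hand":0.55},{"translation":[0,0,0],"angular":[0,0,0],"hand":0.55},{"translation":[0,0,0],"angular":[0,0,0],"hand":0.55}]'
python3 - <<'E'
from h import *
import cv2
b=manip.get_image("top")[105:225,185:345,::-1]
cv2.imwrite("pics/c6.png",cv2.convertScaleAbs(cv2.resize(b,None,fx=5,fy=5,interpolation=cv2.INTER_CUBIC),alpha=1.7))
for k in (2,3,4):
    a=np.radians(36-24*k); d=np.array([np.cos(a),np.sin(a),0])
    c=(proj("top",[pan(d*s+[0,0,29]) for s in (4,22)])-[185,105]+.5)*5-.5
    print(k,c.round(0).tolist())
E
```

```text
clock: 22.22
position: [0.5008, -0.0716, 0.1131]
ee_rot: [-0.063, 0.897, -0.357, 0.253]
contact_force: [-0.4, -0.4, -0.2]
width: 0.0382
gripper_force: 0.0
clock: 22.8
position: [0.4773, -0.0684, 0.1548]
ee_rot: [-0.063, 0.897, -0.357, 0.254]
contact_force: [0.1, -0.5, 0.2]
width: 0.0381
gripper_force: 0.0
2 [[618.0, 433.0], [633.0, 400.0]]
3 [[621.0, 434.0], [650.0, 410.0]]
4 [[623.0, 437.0], [660.0, 425.0]]
```

View pics/c6.png

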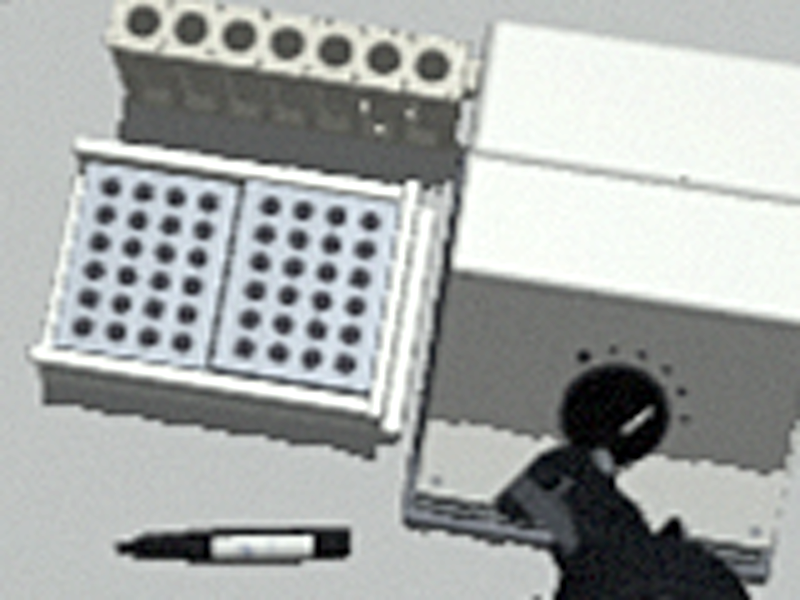

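The white line runs from (622,432) to (655,405), which matches the three-click prediction. The plate is flush at the fence and the lower stack is in place. The marker and carrier have not moved, and the gripper is clear.

```bash
python3 -c "
from rig import manip
print(manip.sign_off())"
```

```text
the job is handed in; nothing more can be done
None
```

Job handed in at about 23 s: the top plate is home against the fence, and the selector was turned to its anticlockwise stop, rested there and set three clicks clockwise; the middle plate, marker and carrier look unmoved in the last picture, and the lowest plate can't be seen in it.

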